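# Lock the spindle of a bench moulder

## Task

Lock the machine's spindle for a cutter change: with a fingertip against its upright pin, push the slotted steel disc round until the slot faces the nose of the locking bar, then push the bar's upright end plate until the bar is fully home in the slot, with the plate up against the guide. Only push: do not lift the bar, leave the things standing around as they are, and finish clear of everything.

Things in the scene. Friction and masses are not known exactly. Their poses are not given: they have to be found in the camera images.
- unit: Bench spindle unit, fixed: green casing 50 mm high, a round part 188 mm across with an arm 100 mm wide reaching 225 mm from the spindle axis. Origin on the bench under the vertical spindle axis; +x points from the axis outward along the arm, the line on which the locking bar slides; z up.
- disc (a joint): Angle of the slotted steel disc about the spindle axis (rad, counter-clockwise from above; turns freely past a full turn either way): direction of the slot in the unit's frame, 0 or 6.283 when it faces the bar. Disc about 150 mm across, flat top 70 mm above the bench; hub and spindle end (radius up to 28 mm) rise to 102 mm. It stays where left; 2 to 3 N at the pin turn it.
- slot (a point): Middle of the slot in the disc's rim, 60 mm from the spindle axis, at the disc's top (70 mm above the bench); its x axis points radially outward along the slot. The slot is open at the rim, 22 mm wide, and runs in to 42 mm from the axis.
- pin (a point): Top centre of the upright steel pin on the disc, 12 mm in diameter, 60 mm from the spindle axis, exactly opposite the slot. It stands 38 mm out of the disc: from 70 to 108 mm above the bench.
- bar: Locking bar of dark steel, 14 mm wide, 12 mm thick, 0.25 kg, loose but captive in the guide tunnel, slides easily. Origin at its underside, at the disc-side face of its upright end plate; +x is the unit's +x (outward). Fully home, the plate touches the guide and the origin is 158 mm from the spindle axis; at the start it is 192 to 202 mm.
- guide (a point): Middle of the outer end of the guide tunnel's roof, 158 mm from the spindle axis on the unit's x, 74 mm above the bench. The tunnel is 40 mm wide and stands on the arm from 88 to 158 mm from the axis; in it the bar slides on a rail whose top is 56 mm above the bench.
- nose (a point): Tip of the bar's nose, 110 mm from the bar's origin towards the disc, 62 mm above the bench. The last 12 mm taper from 14 to 6 mm wide and can nudge a nearly aligned disc straight. At the start it is 82 to 92 mm from the spindle axis, clear of the disc; fully home, 48 mm.
- plate (a point): On the outer face of the bar's end plate, 30 mm above the bar's underside (86 mm above the bench). The plate is 44 mm wide, 8 mm thick and 52 mm high (from 56 to 108 mm above the bench). Push it here towards the disc (unit's -x).
- jar: Glass jar with a steel lid, 60 mm across, 85 mm high, origin under its centre. Bystander beside the unit's arm.
- cup: White cup, 64 mm across, 85 mm high, origin under its centre. Bystander beside the unit's arm.
- wrench: Steel spanner about 170 mm long lying beside the unit, along its own x. Bystander.
- stencil: Plywood template board 140 x 200 x 9 mm with four holes, lying on the bench beyond the disc, origin under its centre. Bystander.
Not all that is in view belongs to the job. What is shaped like the bar but yellow is not meant.

How it is judged:
By the outcome, as a careful person would: the job done as asked, in the order asked, and still so for the second after the job is handed in, with the robot touching nothing.
It also fails if it takes over 61 s, if anything falls off the work surface, if the arm or the gripper's body presses on something with over 40 N, if the wrist force passes 120 N, or if a joint passes its speed limit or range.

## Robot

A 6-joint arm with a two-finger parallel gripper is mounted at the origin on the work surface. World frame = base frame: x ahead of the robot, y to its left, z up, the work surface at z = 0. Lengths are in mm, angles in rad, forces in N, time in s.
With the tool pointing down it reaches from about 325 to 900 mm from the base axis. Payload 3.5 kg.
Tool frame: the origin (TCP) lies on the front face of the gripper's body, between the roots of the fingers; the fingertips stand 73 mm ahead of it and the grasp point (between the pads) lies 54 mm ahead of it (grip_depth is the distance from the TCP to the grasp point, in mm); z points along the fingers, y is the direction in which the jaws open and shut (so a half turn about z gives the same grasp; the last joint's range is limited). The gripper opens to 85 mm and grips with 20 to 120 N. Pads are 22 mm wide; open, the fingers measure 114 mm over their backs; the gripper's body (76 mm by 85 mm) begins 54 mm behind the grasp point. The pads swing forward as they close: fully open they stand 13 mm farther back than shut.
Start: joints at [-1.204, 0.276, -0.026, 1.268, 0, 1.467], TCP at [282.931, -557.29, 303.913] pointing down, gripper open.
Joint ranges: [-3.12, 3.12], [-0.85, 1.88], [-1.08, 1.24], [-1.95, 2.15], [-1.57, 1.53], [-3.14, 3.14]. Speed limits (rad/s): [2.57, 2.57, 3.14, 3.14, 3.14, 3.14].

## Interface

Orientations are given as [roll, pitch, yaw] about the fixed x, y, z axes, in that order (R = Rz(yaw) Ry(pitch) Rx(roll)).
In Python, from rig import get_state, get_image, job_done, grip_depth gives the robot as it stands. The module is installed in compiled form; this text tells all that it offers.
- The arm moves only by the tool play_rows, never from a script. Its argument "moves" is a list that holds one entry, the list of rows, each a list of 4 numbers: the shift along the world's x, y, z in m, then the turn about the world's z in degrees. A call has exactly 8 rows; each row shifts and turns the pose as measured when the row begins; what a row does not reach is not made up. A row lasts 1/10 s, in which the tool goes at most 50 mm and 8.59 degrees, less where a joint would pass 70% of its speed; a pose out of reach is approached as far as the arm can. A call with a gripper value outside its range is refused whole. "jaw" is the finger opening in m, from 0 to 0.0854, set as the call begins (left out, the last holds). The fingers move at their own pace and stop on an object; "newtons" is the grip in N (left out, the last holds). Time passes only in rows, so rows that do not move let the fingers close, or fill a call up. It gives the time, the measured TCP pose, the force and the opening at its end, in the units of the state.
- get_state(): the state, without advancing time (a new reading comes with each control period).
- get_image(name): name is "scene" or "top" or "wrist"; returns a dict with "color" (384x512x3 uint8, red, green, blue), "K" (3x3 intrinsics, pixels), "k1" (the pictures are not rectified: a ray, as slopes to the right and down, at radius r is drawn at 1 + k1 r^2 times it, then the intrinsics apply), "world_to_cam" (4x4, takes a point from world to camera coordinates); the wrist camera has in their place "mount" (4x4, takes a point from camera to tool coordinates, whose origin is the TCP and whose axes are the flange's). Camera axes: x right, y down, z forward; pixel columns grow to the right and rows downward; lengths in mm; the calibration is good to about 2 mm. A picture is of the moment at which its call begins: read the wrist's pose just before it. There is no depth.
- job_done(): hands the job in, once; it reports no verdict.
The state is a dict: "time_s": time; "qpos": joint angles; "qd": joint speeds; "joint_efforts": joint torques, N m; "tool_pos": TCP position; "orientation": TCP orientation; "ft_force": force on the tool from outside, world axes, zero at the start; "wrist_torque": the same for the moment, N m; "grip_width": opening from 0.0 (shut) to 1.0 (fully open).
Only numpy, scipy, OpenCV 4.12 (cv2) and the standard library are available. Lean on these libraries where they do the work, as an engineer would, in place of code of your own. Each camera call takes 0.05 s, during which the arm holds its last target. There are 200 camera calls.

## Working session

There is one attempt and no reset: what is moved stays moved. The work goes in short steps, Python scripts to look and compute and a tool call to move; the robot and the scene stay as the last step left them, time stands still between calls to the robot, and variables do not carry over. Pictures are saved under pics/ and viewed, about 8 in all and at most 12, crops included, and the job is handed in when it is done.

Besides the shell and the picture viewer there is one more tool, called after "Emit:" in YAML: its name, and indented under it one key for each argument. play_rows: Moves the arm, as the interface text tells. Its arguments: {"type":"object","properties":{"moves":{"type":"array"},"jaw":{"type":"number"},"newtons":{"type":"number"}},"required":["moves"]}

```bash
mkdir -p pics; cat > h.py <<'E'
import numpy as np, cv2
from rig import *
def save(img,name,crop=None,s=1):
    c=img["color"]
    if crop: x0,y0,x1,y1=crop; c=c[y0:y1,x0:x1]
    c=cv2.resize(c,None,fx=s,fy=s,interpolation=cv2.INTER_CUBIC)
    cv2.imwrite("pics/"+name,c[:,:,::-1])
def T(img):
    return np.array(img["world_to_cam"],float)
def unproj(img,uv,z,W=None):
    K=np.array(img["K"],float);k=float(img["k1"]);W=T(img) if W is None else W
    p=cv2.undistortPoints(np.array([[uv]],float),K,np.array([k,0,0,0.]))[0,0]
    R=W[:3,:3];t=W[:3,3];d=R.T@np.array([p[0],p[1],1]);o=-R.T@t
    return o+d*(z-o[2])/d[2]
def proj(img,P,W=None):
    W=T(img) if W is None else W
    c=W[:3,:3]@np.array(P,float)+W[:3,3];x,y=c[:2]/c[2];f=1+float(img["k1"])*(x*x+y*y)
    K=np.array(img["K"]);return np.array([K[0,0]*x*f+K[0,2],K[1,1]*y*f+K[1,2]])
E
python3 - <<'E'
from h import *
a=get_image("scene");b=get_image("top")
import pickle;pickle.dump((a,b),open("im.pkl","wb"))
save(a,"s1.png",None,1.5);save(b,"t1.png",None,1.5)
print(get_state())
for i in (a,b): W=T(i);print(-W[:3,:3].T@W[:3,3],W[2,:3])
E
```

```text
{'time_s': 0.1, 'qpos': array([-1.20439791e+00,  2.77078218e-01, -2.77717318e-02,  1.26801728e+00,
       -1.34449212e-05,  1.46740879e+00]), 'qd': array([-0.00078163, -0.0012485 ,  0.00371338,  0.00049359, -0.00082015,
       -0.00015434]), 'joint_efforts': array([ 1.88152703e-04, -4.46707428e+01,  2.96128625e+01,  8.48189229e-03,
       -1.11867364e-04,  6.38670429e-06]), 'tool_pos': array([ 282.72226118, -556.75148506,  302.84497491]), 'orientation': array([-3.13953142e+00, -2.00351436e-04,  4.69785762e-01]), 'ft_force': array([-0.27558611,  0.16706171,  0.38875201]), 'wrist_torque': array([-0.00940561,  0.02988445, -0.02646613]), 'grip_width': 1.0054241826099601}
[1155.42396406 -152.6591493   876.34109932] [-0.59501519  0.17105482 -0.78530069]
[ 329.37745448    8.610582   1251.27990822] [ 0.19279037  0.0126448  -0.98115849]
```

View pics/s1.png

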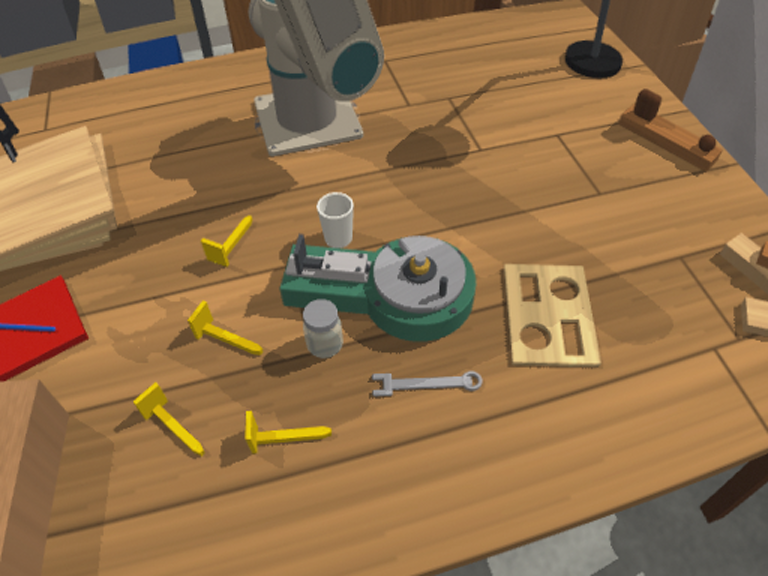

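View pics/t1.png

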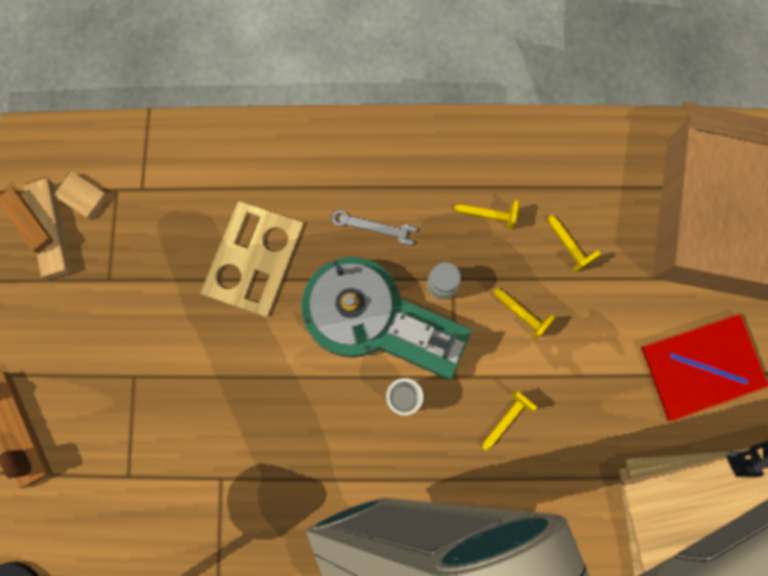

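The scene view shows the green unit at (380,285), with the slot at (405,245), the pin at (443,287) and the dark bar plate at (300,255). In the top view the disc is at (350,302), the slot at (361,335), the pin at (341,268), the arm towards (465,350), the jar at (445,280) and the cup at (405,397). The four yellow T-bars are decoys. I'll enlarge the unit to measure it.

```bash
python3 - <<'E'
from h import *
import pickle;a,b=pickle.load(open("im.pkl","rb"))
save(b,"t2.png",(195,165,325,255),6)
E
```

```text
(no output)
```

View pics/t2.png

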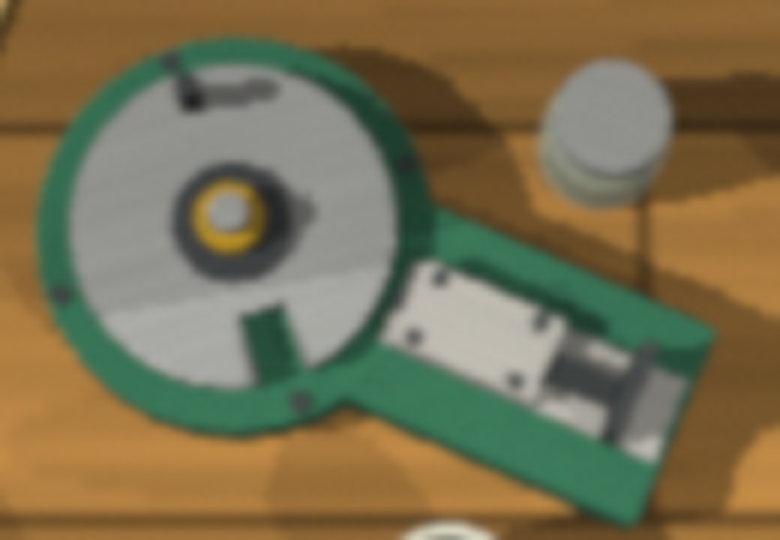

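Crop: the disc is centred at about (233,226). The pin runs from its base at (192,100) to its top at (172,62). The slot is centred at (270,346). The arm end corners are (714,335) and (636,525), and the dark plate is around (632,395).

```bash
cat > m.py <<'E'
from h import *
import pickle;a,b=pickle.load(open("im.pkl","rb"))
f=lambda u,v,z:unproj(b,((u+.5)/6-.5+195,(v+.5)/6-.5+165),z)[:2]
c=f(233,226,70);print("disc",c, "casing",f(235,238,50))
e1,e2=f(714,335,50),f(636,525,50);m=(e1+e2)/2;print("armend",m,np.linalg.norm(m-c),np.linalg.norm(e1-e2))
d=(m-c);yaw=np.arctan2(d[1],d[0]);n=e1-e2;print("yaw",yaw, np.arctan2(-n[0],n[1]),np.arctan2(n[0],-n[1]))
for n,p in dict(slot=f(270,346,70),pinbase=f(192,100,70),pintop=f(172,62,108),platetop=f(648,350,108),spind=f(230,211,102)).items():
  q=p-c;print(n,p,np.linalg.norm(q),np.arctan2(q[1],q[0])-yaw)
print("jar",f(612,115,85),"cup",unproj(b,(404/1.5,397/1.5),85))
# overlay of a model
def ov(img,c,yaw,th,xb,name,crop,s):
  im=cv2.resize(img["color"],None,fx=s,fy=s,interpolation=cv2.INTER_CUBIC)
  def W(x,y,z): return np.array([c[0]+x*np.cos(yaw)-y*np.sin(yaw),c[1]+x*np.sin(yaw)+y*np.cos(yaw),z])
  def pl(P,col):
    q=np.array([(proj(img,W(*p))+.5)*s for p in P]).astype(np.int32);cv2.polylines(im,[q],True,col,1)
  t=np.linspace(0,2*np.pi,60)
  pl([(94*np.cos(k),94*np.sin(k),50) for k in t],(255,0,0)); pl([(75*np.cos(k),75*np.sin(k),70) for k in t],(255,0,255))
  pl([(80,50,50),(225,50,50),(225,-50,50),(80,-50,50)],(255,0,0)); pl([(88,20,74),(158,20,74),(158,-20,74),(88,-20,74)],(0,0,255))
  C,S=np.cos(th),np.sin(th);g=lambda x,y,z:(x*C-y*S,x*S+y*C,z)
  pl([g(42,11,70),g(75,11,70),g(75,-11,70),g(42,-11,70)],(255,255,0))
  pl([g(-60+6*np.cos(k),6*np.sin(k),108) for k in t],(0,255,255))
  pl([(xb,22,108),(xb+8,22,108),(xb+8,-22,108),(xb,-22,108)],(255,255,255))
  x0,y0,x1,y1=[int(v*s) for v in crop];cv2.imwrite("pics/"+name,im[y0:y1,x0:x1,::-1])
E
python3 m.py
```

```text
disc [531.35698786  78.24360851] casing [529.10938699  78.44269138]
armend [ 439.58830216 -124.36571524] 222.42308725569973 94.94983454159025
yaw -1.9960876292414031 -1.9793263049927472 1.1622663485970461
slot [476.04619535  60.9669637 ] 57.94623563037809 -0.8427515656646709
pinbase [590.51395368  97.74596717] 62.28875178555207 2.3145388144847403
pintop [599.61963443 104.08692748] 72.99086279936887 2.3579989471975455
platetop [ 469.19670459 -106.71260257] 195.12227148720422 0.1010698174510547
spind [532.67691265  77.75509672] 1.4074250280549179 1.64161467606277
jar [579.66063505 -94.91521144] cup [361.17186057 -18.97189505  85.        ]
```

```bash
cat >> m.py <<'E'
A=cv2.imread
ov(b,(531,78.5),-1.987,-.83,195,"o1.png",(195,165,325,255),6)
ov(a,(531,78.5),-1.987,-.83,195,"o2.png",(180,140,330,235),5)
o1=cv2.imread("pics/o1.png");o2=cv2.imread("pics/o2.png")
o1=cv2.resize(o1,(400,277));o2=cv2.resize(o2,(400,253))
E
python3 m.py >/dev/null; python3 -c "
import cv2,numpy as np
a=cv2.imread('pics/o1.png')[:,:];b=cv2.imread('pics/o2.png')
a=a[30:330] if 0 else cv2.resize(a,None,fx=.55,fy=.55,interpolation=cv2.INTER_AREA);b=cv2.resize(b,None,fx=.6,fy=.6,interpolation=cv2.INTER_AREA)
w=max(a.shape[1],b.shape[1]);p=lambda x:cv2.copyMakeBorder(x,0,0,0,w-x.shape[1],cv2.BORDER_CONSTANT)
cv2.imwrite('pics/o.png',np.vstack([p(a),p(b)]))"
```

```text
(no output)
```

View pics/o.png

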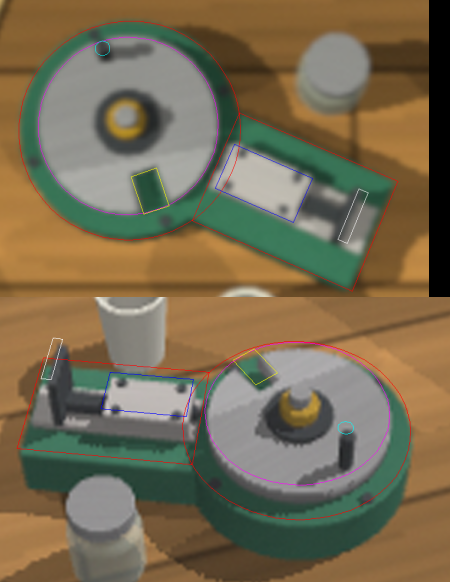

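The top overlay fits well. The scene camera runs about 2 px off. The plate is nearer 191 mm from the axis than the assumed 195 mm. The disc has to turn about +0.83 rad counter-clockwise. I'll go above it and take a wrist look.

Emit:
play_rows:
  moves:
    - [[0.02, 0.044, 0, 0], [0.02, 0.044, 0, 0], [0.02, 0.044, 0, 0], [0.02, 0.044, 0, 0], [0.02, 0.044, 0, 0], [0.02, 0.044, 0, 0], [0.02, 0.044, 0, 0], [0.02, 0.044, 0, 0]]
  jaw: 0

```text
time_s: 0.9
tool_pos: [442.0, -197.2, 298.0]
orientation: [-3.136, 0.001, 0.457]
ft_force: [1.3, -0.2, 0.5]
grip_width: 0.001
```

Emit:
play_rows:
  moves:
    - [[0.02, 0.044, 0, 0], [0.02, 0.044, 0, 0], [0.02, 0.044, 0, 0], [0.02, 0.044, 0, 0], [0.01, 0.03, 0, 0], [0, 0, 0, 0], [0, 0, 0, 0], [0, 0, 0, 0]]

```text
time_s: 1.7
tool_pos: [532.7, 22.5, 295.1]
orientation: [-3.134, 0.004, 0.466]
ft_force: [0.3, -0.2, -0.5]
grip_width: -0.003
```

```bash
cat >> h.py <<'E'
from scipy.spatial.transform import Rotation as Rn
def wrist():
    s=get_state();i=get_image("wrist")
    M=np.eye(4);M[:3,:3]=Rn.from_euler("xyz",s["orientation"]).as_matrix();M[:3,3]=s["tool_pos"]
    i["world_to_cam"]=np.linalg.inv(M@np.array(i["mount"],float));return i,s
E
sed -n '/^def ov/,/imwrite/p' m.py >> h.py
python3 - <<'E'
from h import *
i,s=wrist();import pickle;pickle.dump(i,open("w1.pkl","wb"))
print(s["tool_pos"],s["orientation"])
ov(i,(531,78.5),-1.987,-.83,191,"w1.png",(0,0,512,384),1.5)
E
```

```text
[532.66301574  22.51350616 295.06122432] [-3.13387794  0.00387184  0.4658783 ]
```

View pics/w1.png

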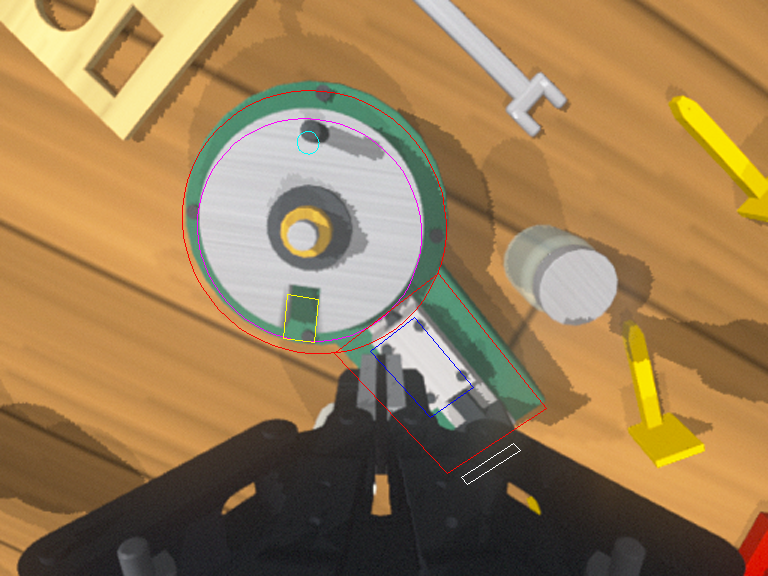

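```bash
python3 - <<'E'
from h import *
import pickle;i=pickle.load(open("w1.pkl","rb"));a,b=pickle.load(open("im.pkl","rb"))
f=lambda u,v,z:unproj(i,((u+.5)/1.5-.5,(v+.5)/1.5-.5),z)[:2].round(1)
print("disc",f(311,222,70),"spindle",f(302,234,102),"casing",f(319,214,50),"pintop",f(313,130,108),"slot",f(302,312,70),"guidecorners",f(411,303,74),f(478,385,74),"arm corner",f(546,404,50))
g=lambda u,v,z:unproj(a,((u/3+.0)+180,(v-297)/3+140),z)[:2].round(1)
print("scene: disc",g(300,423,70),"pintop",g(346,436,108),"spindle",g(297,394,102))
E
```

```text
disc [540.9  80.9] spindle [538.6  80.2] casing [544.5  79.8] pintop [595.1  97.7] slot [480.6  60.8] guidecorners [521.9  -3.3] [488.2 -76.4] arm corner [ 488.6 -145.8]
scene: disc [545.9  77. ] pintop [597.1  95.6] spindle [541.6  75. ]
```

Emit:
play_rows:
  moves:
    - [[0.036, 0.02, 0, 0], [0.035, 0.02, 0, 0], [0, 0, -0.04, 0], [0, 0, -0.04, 0], [0, 0, -0.03, 0], [0, 0, -0.02, 0], [0, 0, 0, 0], [0, 0, 0, 0]]

```text
time_s: 2.55
tool_pos: [604.8, 51.1, 162.6]
orientation: [-3.137, 0.003, 0.447]
ft_force: [0.3, 0.2, 1.1]
grip_width: 0.001
```

```bash
python3 - <<'E'
from h import *
s=get_state();print(s["tool_pos"],s["orientation"],s["ft_force"])
i=get_image("top");j=get_image("scene")
x=cv2.resize(i["color"][160:240,190:290],None,fx=5,fy=5,interpolation=3);y=cv2.resize(j["color"][130:230,235:335],None,fx=4,fy=4,interpolation=3)
cv2.imwrite("pics/p1.png",cv2.copyMakeBorder(x,0,0,0,0,0)[:,:,::-1]);cv2.imwrite("pics/p2.png",np.hstack([x[:400],y])[:,:,::-1] if x.shape[0]==y.shape[0] else y)
E
```

```text
[604.76419334  51.14810091 162.59557198] [-3.13714335e+00  2.54181466e-03  4.46511413e-01] [0.30034979 0.16269162 1.08026224]
```

View pics/p2.png

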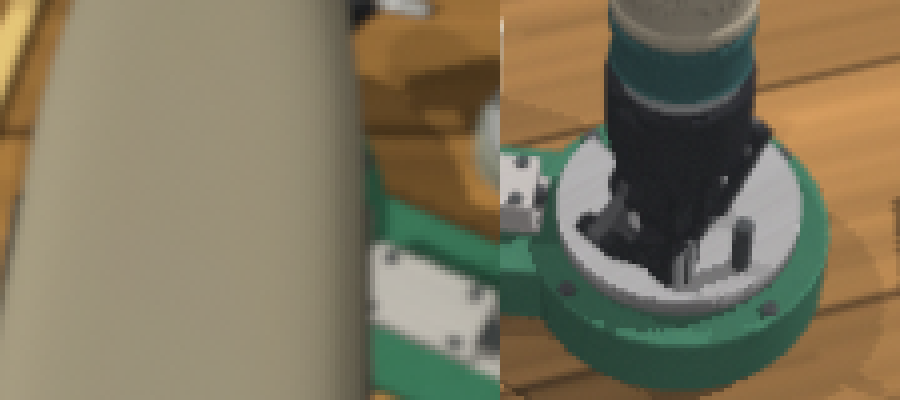

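The fingers stand clear on the clockwise side of the pin, with the fingertips at (685,270) and the pin at (742,245). Next I'll lower and close up to the pin.

Emit:
play_rows:
  moves:
    - [[0, 0, -0.008, 0], [0, 0.005, -0.004, 0], [-0.002, 0.008, 0, 0], [-0.001, 0.006, 0, 0], [0, 0.004, 0, 0], [0, 0.004, 0, 0], [0, 0.003, 0, 0], [0, 0, 0, 0]]

```text
time_s: 3.45
tool_pos: [604.7, 84.2, 155.6]
orientation: [3.14, -0.006, 0.448]
ft_force: [0.7, -0.7, 0.3]
grip_width: -0.003
```

Emit:
play_rows:
  moves:
    - [[-0.002, 0.005, -0.003, 3], [-0.002, 0.005, 0, 4], [-0.002, 0.005, 0, 4], [-0.003, 0.005, 0, 4], [-0.003, 0.005, 0, 4], [-0.003, 0.004, 0, 4], [0, 0, 0, 0], [0, 0, 0, 0]]

```text
time_s: 4.25
tool_pos: [596.0, 111.4, 154.4]
orientation: [3.127, -0.014, 0.86]
ft_force: [-0.4, 0.3, 0.3]
grip_width: -0.005
```

```bash
python3 - <<'E'
from h import *
j=get_image("scene");save(j,"p3.png",(235,130,335,230),5)
E
```

```text
(no output)
```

View pics/p3.png

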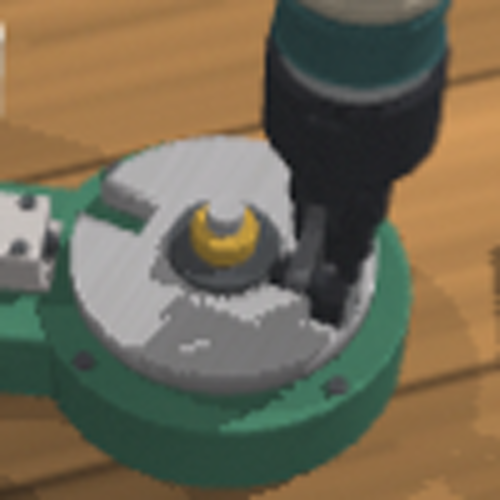

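The disc is turning. The slot is now at crop (115,212), close to facing the bar, and the pin is pressed at (290,270).

```bash
python3 - <<'E'
from h import *
j=get_image("scene");g=lambda u,v,z:unproj(j,(235+(u+.5)/5-.5,130+(v+.5)/5-.5),z)[:2]
for c in (g(222,265,70),g(220,216,102)+0):
  for q in (g(115,212,70),):
    d=q-c;print(c,q,np.linalg.norm(d),np.arctan2(d[1],d[0])+1.987)
a,b=g(93,208,70),g(145,217,70);d=a-b;print(np.arctan2(d[1],d[0])+1.987)
E
```

```text
[546.99203826  74.07957275] [499.56412127  34.39181521] 61.84274741594774 -0.45781101079533126
[542.69496917  73.60818212] [499.56412127  34.39181521] 58.294026062847365 -0.41669502166362093
-0.10808799456035523
```

Emit:
play_rows:
  moves:
    - [[-0.003, 0.004, 0, 3], [-0.003, 0.004, 0, 3], [-0.003, 0.003, 0, 3], [-0.004, 0.003, 0, 3], [-0.004, 0.003, 0, 3], [0, 0, 0, 0], [0, 0, 0, 0], [0, 0, 0, 0]]

```text
time_s: 5.15
tool_pos: [583.6, 126.0, 155.1]
orientation: [3.117, -0.016, 1.122]
ft_force: [-0.4, -0.3, 0.6]
grip_width: 0.0
```

```bash
python3 - <<'E'
from h import *
j=get_image("scene");save(j,"p4.png",(225,130,325,230),6)
E
```

```text
(no output)
```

View pics/p4.png

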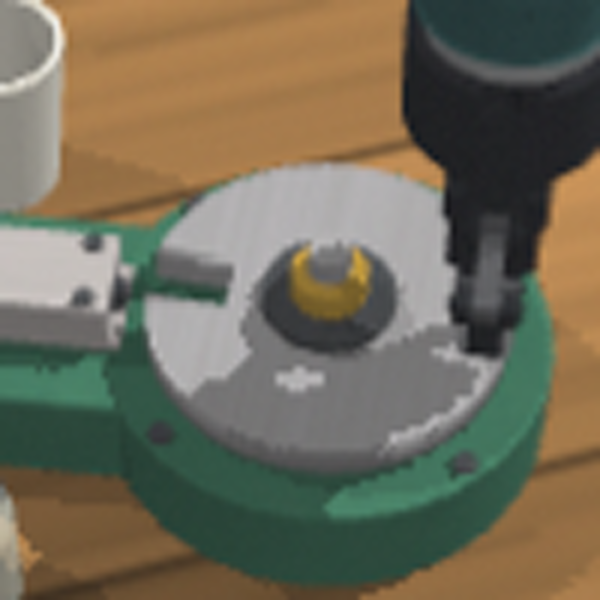

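The slot, centred at about (190,276), almost faces the bar nose at (125,283). I'll measure what angle remains.

```bash
python3 - <<'E'
from h import *
j=get_image("scene");g=lambda u,v,z:unproj(j,(225+(u+.5)/6-.5,130+(v+.5)/6-.5),z)[:2]
c=g(326,318,70);print(c)
ang=lambda d:np.arctan2(d[1],d[0])+1.987
q=g(190,276,70);print(q,np.linalg.norm(q-c),ang(q-c))
print(ang(g(157,248,70)-g(232,262,70)),ang(g(145,292,70)-g(225,302,70)))
# guide roof edges & pixel check of model with shifted centre
print("guide near-disc corners",g(118,237,74),g(108,345,74))
W=lambda c,x,y,z,yaw=-1.987:(c[0]+x*np.cos(yaw)-y*np.sin(yaw),c[1]+x*np.sin(yaw)+y*np.cos(yaw),z)
for c in ((538,79),(543,76)):
  for th in (-.15,0): 
    P=[proj(j,W(c,60*np.cos(th),60*np.sin(th),70)),proj(j,W(c,88,20,74)),proj(j,W(c,88,-20,74)),proj(j,W(c,0,0,102))];print(c,th,[((p-(225,130))*6).round() for p in P])
E
```

```text
[546.88336217  73.90384959]
[509.57482856  27.93409927] 59.204261870828425 -0.2655637611597794
-0.12479491615847049 -0.045215025790071195
guide near-disc corners [483.99693099   4.73563854] [537.24801275 -14.27373218]
(538, 79) -0.15 [array([186., 267.]), array([106., 309.]), array([120., 234.]), array([331., 245.])]
(538, 79) 0 [array([181., 283.]), array([106., 309.]), array([120., 234.]), array([331., 245.])]
(543, 76) -0.15 [array([182., 277.]), array([102., 320.]), array([116., 244.]), array([328., 256.])]
(543, 76) 0 [array([178., 294.]), array([102., 320.]), array([116., 244.]), array([328., 256.])]
```

Emit:
play_rows:
  moves:
    - [[-0.003, 0.002, 0, 1], [-0.003, 0.002, 0, 1], [-0.002, 0.002, 0, 0], [-0.001, 0.001, 0, 0], [0, 0, 0, 0], [0, 0, 0, 0], [0, 0, 0, 0], [0, 0, 0, 0]]

```text
time_s: 6.05
tool_pos: [575.5, 132.1, 155.4]
orientation: [3.112, -0.014, 1.158]
ft_force: [0.8, -1.3, -0.4]
grip_width: -0.0
```

Predicted aligned. I'll back off from the pin, lift, and look from above.

Emit:
play_rows:
  moves:
    - [[0.006, -0.005, 0, 0], [0.008, -0.007, 0, 0], [0, 0, 0.03, 0], [0, 0, 0.04, 0], [0, 0, 0.04, 0], [-0.01, -0.03, 0.03, 0], [-0.02, -0.04, 0, 0], [-0.01, -0.04, 0, 0]]

```text
time_s: 6.85
tool_pos: [550.6, 8.7, 299.6]
orientation: [3.118, -0.017, 1.166]
ft_force: [1.1, -0.7, -1.3]
grip_width: 0.001
```

Emit:
play_rows:
  moves:
    - [[-0.02, -0.04, 0, 0], [-0.02, -0.04, 0, 0], [-0.02, -0.04, 0, 0], [-0.02, -0.03, 0, 0], [0, 0, 0, 0], [0, 0, 0, 0], [0, 0, 0, 0], [0, 0, 0, 0]]

```text
time_s: 7.65
tool_pos: [469.6, -152.7, 303.0]
orientation: [3.111, -0.021, 1.159]
ft_force: [-0.5, 0.1, 0.3]
grip_width: 0.002
```

```bash
python3 - <<'E'
from h import *
i,s=wrist();import pickle;pickle.dump(i,open("w2.pkl","wb"))
print(s["tool_pos"],s["orientation"],s["ft_force"])
ov(i,(538,79),-1.987,0,191,"w2.png",(0,0,512,384),1.5)
E
```

```text
[ 469.60921344 -152.70801321  303.02459165] [ 3.11121974 -0.02148929  1.15903984] [-0.52751512  0.14274535  0.31259131]
```

View pics/w2.png

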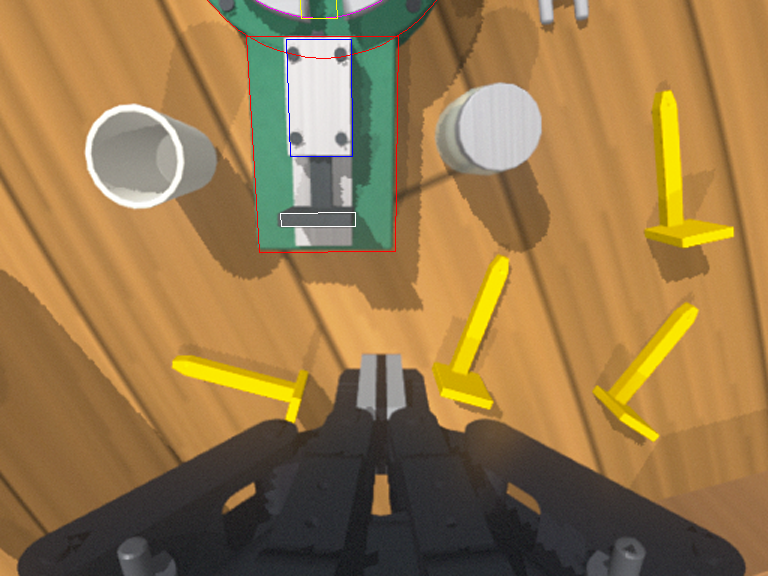

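The model overlay fits closely: slot, guide, plate (318,219) and arm all coincide. Next I'll go behind the plate and descend.

Emit:
play_rows:
  moves:
    - [[-0.014, 0.006, 0, 0], [-0.014, 0.006, 0, 0], [0, 0, -0.04, 0], [0, 0, -0.04, 0], [0, 0, -0.04, 0], [0, 0, -0.02, 0], [0, 0, 0, 0], [0, 0, 0, 0]]

```text
time_s: 8.5
tool_pos: [435.0, -132.5, 161.7]
orientation: [3.109, -0.022, 1.169]
ft_force: [0.6, -0.7, 0.0]
grip_width: -0.002
```

Emit:
play_rows:
  moves:
    - [[0.004, -0.002, -0.006, 0], [0.004, -0.002, -0.006, 0], [0.002, 0.005, 0, 0], [0.002, 0.005, 0, 0], [0.002, 0.004, 0, 0], [0.002, 0.004, 0, 0], [0, 0, 0, 0], [0, 0, 0, 0]]

```text
time_s: 9.3
tool_pos: [456.2, -118.3, 154.4]
orientation: [3.098, -0.021, 1.17]
ft_force: [0.7, -0.7, 0.1]
grip_width: 0.003
```

Emit:
play_rows:
  moves:
    - [[0.001, 0.0035, -0.004, 0], [0.001, 0.0035, -0.002, 0], [0.001, 0.0035, 0, 0], [0.001, 0.0035, 0, 0], [0.001, 0.0035, 0, 0], [0.001, 0.003, 0, 0], [0, 0, 0, 0], [0, 0, 0, 0]]

```text
time_s: 10.1
tool_pos: [463.2, -97.9, 148.8]
orientation: [3.095, -0.017, 1.169]
ft_force: [-1.4, -2.7, 1.5]
grip_width: 0.001
```

Emit:
play_rows:
  moves:
    - [[0.001, 0.0025, 0, 0], [0.001, 0.0025, 0, 0], [0.001, 0.0025, 0, 0], [0.001, 0.0025, 0, 0], [0, 0, 0, 0], [0, 0, 0, 0], [0, 0, 0, 0], [0, 0, 0, 0]]

```text
time_s: 10.9
tool_pos: [467.8, -87.3, 148.8]
orientation: [3.095, -0.017, 1.168]
ft_force: [-0.6, -2.1, 0.5]
grip_width: -0.005
```

Emit:
play_rows:
  moves:
    - [[0.001, 0.002, 0, 0], [0.0005, 0.0015, 0, 0], [0.0005, 0.001, 0, 0], [0, 0.001, 0, 0], [0, 0, 0, 0], [0, 0, 0, 0], [0, 0, 0, 0], [0, 0, 0, 0]]

```text
time_s: 11.7
tool_pos: [468.4, -85.8, 149.0]
orientation: [3.094, -0.002, 1.164]
ft_force: [-0.8, -3.8, 0.3]
grip_width: -0.002
```

Emit:
play_rows:
  moves:
    - [[0.001, 0.003, 0, 0], [0.001, 0.003, 0, 0], [0.001, 0.003, 0, 0], [0, 0, 0, 0], [0, 0, 0, 0], [0, 0, 0, 0], [0, 0, 0, 0], [0, 0, 0, 0]]

```text
time_s: 12.5
tool_pos: [468.5, -84.1, 149.6]
orientation: [3.093, 0.025, 1.157]
ft_force: [-0.2, -3.7, 1.7]
grip_width: -0.001
```

```bash
python3 - <<'E'
from h import *
j=get_image("scene");s=get_state();print(s["tool_pos"],s["ft_force"])
x=cv2.resize(j["color"][145:215,185:305],None,fx=5,fy=5,interpolation=3);cv2.imwrite("pics/q1.png",x[:,:,::-1])
E
```

```text
[468.51454845 -84.13804432 149.56672967] [-0.48474062 -3.43568651  0.73904874]
```

View pics/q1.png

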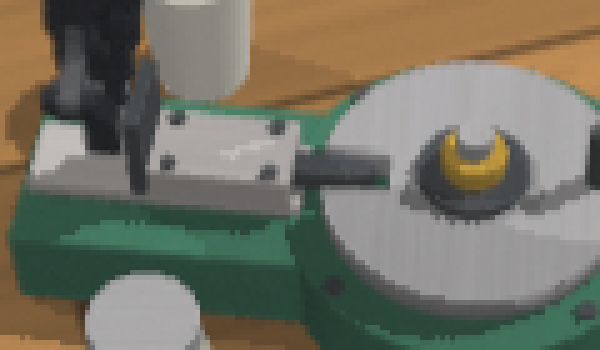

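The bar is in the slot, with its nose at (385,175), and the plate at (140,130) is at the guide. I'll give one firmer seating push, then retreat and check.

Emit:
play_rows:
  moves:
    - [[0.002, 0.005, 0, 0], [0.002, 0.005, 0, 0], [0.002, 0.005, 0, 0], [0, 0, 0, 0], [0, 0, 0, 0], [0, 0, 0, 0], [0, 0, 0, 0], [0, 0, 0, 0]]

```text
time_s: 13.35
tool_pos: [468.8, -81.7, 150.5]
orientation: [3.092, 0.072, 1.146]
ft_force: [-1.5, -3.4, 0.9]
grip_width: -0.002
```

Emit:
play_rows:
  moves:
    - [[-0.004, -0.009, 0, 0], [-0.008, -0.018, 0, 0], [-0.008, -0.018, 0, 0], [-0.006, -0.012, 0.01, 0], [0, 0, 0.04, 0], [0, 0, 0.04, 0], [0, 0, 0.04, 0], [0, 0, 0.03, 0]]

```text
time_s: 14.15
tool_pos: [434.3, -134.3, 306.8]
orientation: [3.114, 0.053, 1.153]
ft_force: [0.4, -0.0, 0.6]
grip_width: -0.004
```

Emit:
play_rows:
  moves:
    - [[0.012, 0.02, 0, 0], [0.012, 0.02, 0, 0], [0, 0, 0, 0], [0, 0, 0, 0], [0, 0, 0, 0], [0, 0, 0, 0], [0, 0, 0, 0], [0, 0, 0, 0]]

```text
time_s: 14.95
tool_pos: [458.9, -94.4, 310.9]
orientation: [3.109, 0.044, 1.151]
ft_force: [-0.9, -0.5, 0.9]
grip_width: -0.001
```

```bash
python3 - <<'E'
from h import *
i,s=wrist();print(s["tool_pos"],s["orientation"],s["ft_force"])
save(i,"w3.png",(100,0,360,200),3)
W=lambda x,y,z,c=(538,79),yaw=-1.987:(c[0]+x*np.cos(yaw)-y*np.sin(yaw),c[1]+x*np.sin(yaw)+y*np.cos(yaw),z)
for n,p in dict(guideL=(158,20,74),guideR=(158,-20,74),nose=(48,0,68),plate_in_home=(158,0,108),plate_out_home=(166,0,108),out172=(171,0,108)).items(): print(n,((proj(i,W(*p))-(100,0))*3).round())
E
```

```text
[458.85599926 -94.43939299 310.87778467] [3.10877244 0.04406223 1.15084353] [-0.85482974 -0.49591629  0.85430517]
guideL [502. 413.]
guideR [384. 414.]
nose [440.  57.]
plate_in_home [445. 431.]
plate_out_home [445. 457.]
out172 [445. 474.]
```

View pics/w3.png

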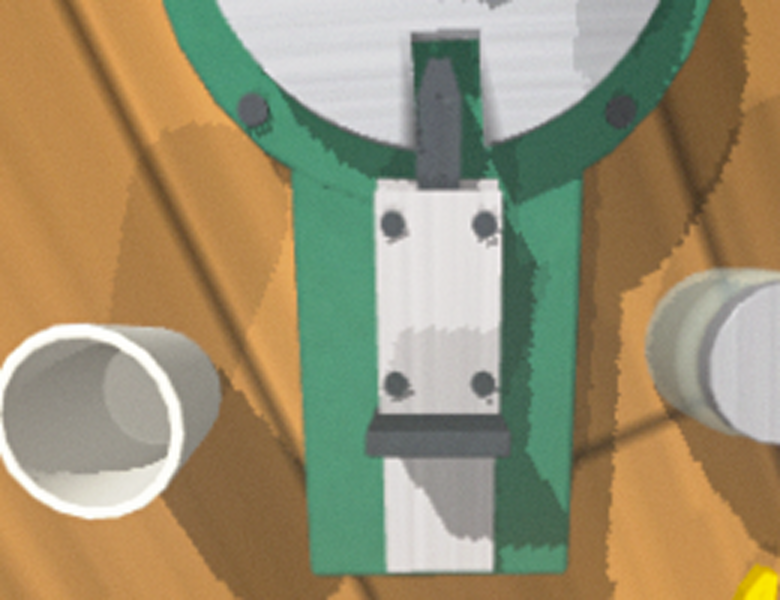

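The nose tip is at (440,58), against a predicted home position of (440,57). The plate at (437,436) is flush with the guide end, and its outer edge is at about 457 as predicted. The cup and jar look undisturbed, and the tool is well clear.

```bash
python3 -c "
from rig import *
print(job_done())"
```

```text
the job is handed in; nothing more can be done
None
```

The spindle is locked and the job is handed in. I pushed the disc counter-clockwise by its pin, about 0.83 rad, until the slot faced the bar. I then pushed the end plate until it stopped moving against the guide.

- **Bar position:** the last wrist picture shows the nose within about 1 pixel of where it should be fully home. The plate is flush against the guide.
- **Forces and time:** the wrist force stayed at about 4 N in every reading, and the work took about 15 s of the 61 s allowed.
- **Surroundings:** the cup and jar look untouched, though the jar is only partly in that picture. The wrench and stencil were outside it, but the tool never came near them. The gripper finished about 240 mm above the bench at the fingertips, touching nothing.
- **Disagreement:** the cameras differed by several mm in x on where the spindle axis is (top about 531, wrist about 538–541, scene about 544). I used (538, 79), which the later close-up wrist pictures confirmed.

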